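# Set out the vise and tool tray for the next milling job

## Robot

A 6-joint arm with a two-finger parallel gripper is mounted at the origin on the work surface. World frame = base frame: x ahead of the robot, y to its left, z up, the work surface at z = 0. Lengths are in m, angles in rad, forces in N, time in s.
With the tool pointing down it reaches from about 0.275 to 0.975 m from the base axis. Payload 8.4 kg.
Tool frame: the origin (TCP) lies midway between the tips of the shut fingers; the grasp point (between the pads) lies 19 mm behind it; z points along the fingers, y is the line along which they close (so a half turn about z gives the same grasp; the last joint's range is limited). The gripper opens to 92 mm and grips with 3 to 60 N. Pads are 20 mm wide; open, the fingers measure 128 mm over their backs; the gripper's body (75 mm by 189 mm) begins 69 mm behind the grasp point.
Start: joints at [-1.244, 0.353, 1.633, -0, 1.155, -0.002], TCP at [0.202, -0.592, 0.215] pointing down, gripper open.
Joint ranges: [-2.63, 2.63], [-0.92, 2.1], [0.06, 2.66], [-1.3, 4.44], [0, 2.69], [-3.02, 3.02]. Speed limits (rad/s): [2.22, 2.22, 2.79, 3.14, 3.14, 3.14].

## Interface

Orientations are given as a unit quaternion [x, y, z, w].
In Python, from cell import env, viewer, workorder gives the robot as it stands.
- The arm moves only by the shell command python3 -m handwheel 'ROWS' [FORCE]. ROWS is JSON, a list that holds one entry, the list of rows, each a list of 7 numbers: the opening, from 0 (shut) to 1 (fully open), then the shift along the tool's x, y, z in mm, then the turn, a rotation vector about the tool's x, y, z in rad. In form: [[[hand, tx, ty, tz, ax, ay, az], ...]]. A call has 1 to 12 rows; each row is the pose to reach, as a shift and turn from the pose commanded when the call began, along the tool's axes at that moment; what a row does not reach only later rows make up. A row lasts 1/8 s, in which the tool goes at most 62.5 mm and 10.7 degrees, less where a joint would pass 70% of its speed; a pose out of reach is approached as far as the arm can. A call with a gripper value outside its range is refused whole. The fingers move at their own pace and stop on an object; FORCE is the grip in N (left out, the last holds). Time passes only in rows, so rows that repeat a pose let the fingers close. It gives the time, the measured TCP pose, the force, the opening and the grip force at its end, in the units of the state.
- env.observe(): the state, without advancing time (a new reading comes with each control period).
- viewer.capture(name): name is "scene" or "top" or "wrist"; returns a dict with "image" (420x560x3 uint8, red, green, blue), "fovy" (degrees; the focal length in pixels is half the picture's height over the tangent of half this angle, whatever the lens; pixels are square), "cx", "cy" (the principal point, pixels), "k1" (the pictures are not rectified: a ray, as slopes to the right and down, at radius r is drawn at 1 + k1 r^2 times it, then the intrinsics apply), "R" (3x3) and "t" (3): a world point X has camera coordinates R X + t; the wrist camera has in their place "hand_eye" (4x4, takes a point from camera to tool coordinates, whose origin is the TCP and whose axes are the flange's). Camera axes: x right, y down, z forward; pixel columns grow to the right and rows downward; lengths in m; the calibration is good to about 2 mm. A picture is of the moment at which its call begins: read the wrist's pose just before it. There is no depth.
- workorder.close_job(): hands the job in; it is judged then, once.
The state is a dict: "t": time; "joints": joint angles; "joint_velocities": joint speeds; "effort": joint torques, N m; "ee_pos": TCP position; "tcp_rot": TCP orientation; "wrist_force": force on the tool from outside, world axes, zero at the start; "moment": the same for the moment, N m; "grip_width": finger opening in m; "gripper_force": force on a finger pad.
Only numpy, scipy, OpenCV 4.12 (cv2) and the standard library are available. Lean on these libraries where they do the work, as an engineer would, in place of code of your own. Each camera call takes 0.05 s, during which the arm holds its last target. There are 200 camera calls.

## Task

Set out the next milling job: put the aluminium block between the jaws of the small vise, flat on its bed, square to the jaws and centred along them, and stand the tool-height setter upright and centred on top of the block. In the three-cell cardboard tray, stand the long collet chuck, shank up, in the end cell nearest the vise, the short chuck, shank up, in the end cell farthest from the vise, and lay the spare collet nut flat in the cell between them. Set things down rather than dropping them, and leave the paper cup, the glue bottle and the roll of tape where they are.

Things in the scene. Friction and masses are not known exactly. Their poses are not given: they have to be found in the camera images.
- long_chuck: The longer collet chuck, of steel, 125 mm tall, about 0.55 kg, standing on its nut: a dark round nut 48 mm in diameter and 30 mm high at the foot, with a bright plain straight shank 25 mm in diameter above it up to the top; grip the shank. Origin: centre of its underside; z up.
- short_chuck: The shorter and slimmer collet chuck, of steel, 75 mm tall, about 0.25 kg, standing on its nut: a dark round nut 36 mm in diameter and 22 mm high at the foot, with a bright plain straight shank 20 mm in diameter above it up to the top; grip the shank. Origin: centre of its underside; z up.
- collet_nut: Spare collet nut: a low bright steel ring lying flat, 42 mm outside diameter, 20 mm bore, 22 mm high, about 0.12 kg. Origin: centre of its underside; z up.
- block: Aluminium workpiece: block 38 mm along x, 60 mm along y, 50 mm high, 0.31 kg, four small dark hole marks in its top. Starts turned up to 40 degrees. It fits between the vise jaws only with its 60 mm length along them; grip it by its two ends (60 mm apart, faces across y). Origin: centre of its underside; z up.
- setter: Tool-height setter: a black drum standing upright, 36 mm in diameter, 45 mm high, about 0.22 kg, with a bright round spot 22 mm wide in the middle of its top and a small white dial on its side. Origin: centre of its underside; z up.
- tray: Fixed shallow brown cardboard tray, 102 mm along x, 234 mm along y, turned up to 15 degrees, left or right of the vise. Three equal cells in a row along y, each 96 (x) by 74 mm (y) inside, centres at x = 0, y = -77, 0, +77 mm. Walls and dividers 3 mm thick, tops 22 mm above the table; floor inside 4 mm above the table. Origin: centre of its underside; z up.
- vise: Fixed low machine vise, blue base 150 mm along x, 80 mm along y, turned up to 15 degrees; two bright jaws, fixed, stand open across it. Bed between them 25 mm above the table, jaw tops 55 mm. Jaws run along y (80 mm wide), 58 mm apart: the gap is x = -29 to +29 mm, open at both y ends. Origin: centre of the gap, at table height; z up.
- cup: White paper cup, 68 mm across, 85 mm high, standing to one side of the things; a bystander. Origin: centre of its underside; z up.
- glue: White glue bottle with a blue cap, 44 mm across, 110 mm high, standing between and beyond the vise and tray; a bystander. Origin: centre of its underside; z up.
- tape: Grey roll of tape lying flat, 84 mm across with a 64 mm bore, 24 mm high, to one side of the things; a bystander, not the collet nut. Origin: centre of its underside; z up.

How it is judged:
By the outcome, as a careful person would: the job done as asked, in the order asked, and still so for the second after the job is handed in, with the robot touching nothing.
It also fails if it takes over 115 s, if anything falls off the work surface, if the arm or the gripper's body presses on something with over 40 N, if the wrist force passes 120 N, or if a joint passes its speed limit or range.

## Working session

There is one attempt and no reset: what is moved stays moved. The work goes in short steps, Python scripts to look and compute and a shell command to move; the robot and the scene stay as the last step left them, time stands still between calls to the robot, and variables do not carry over. Pictures are saved under pics/ and viewed, at most 15 in all, crops included, and the job is handed in when it is done.

```bash
ls; mkdir -p pics
python3 - <<'E'
from cell import env, viewer, workorder
import cv2
s=env.observe(); print({k:s[k] for k in('t','ee_pos','tcp_rot','grip_width','wrist_force')})
for n in('scene','top','wrist'):
    c=viewer.capture(n); cv2.imwrite(f'pics/{n}0.png',c['image'][:,:,::-1]); print(n,{k:v for k,v in c.items() if k!='image'})
E
```

```text
pics
{'t': 0.0, 'ee_pos': array([ 0.20165257, -0.59105054,  0.21388383]), 'tcp_rot': array([ 9.86514821e-01,  1.63670516e-01, -1.17508666e-04, -6.75058981e-04]), 'grip_width': 0.09214578988655459, 'wrist_force': array([-1.23081721,  0.69764078, -0.32258541])}
scene {'fovy': 53.29767618070634, 'cx': 281.986800439122, 'cy': 208.58710803588846, 'k1': -0.030792151991024877, 'R': array([[ 0.43367151,  0.9010113 , -0.01037545],
       [ 0.76459095, -0.37405417, -0.52486585],
       [-0.47679105,  0.21968639, -0.85112172]]), 't': array([-0.25752523, -0.42366768,  1.27361822])}
top {'fovy': 48.36764851197835, 'cx': 277.24738659047944, 'cy': 198.63802876476962, 'k1': -0.03521245918435619, 'R': array([[ 0.00769963, -0.99993515, -0.00839104],
       [-0.98986336, -0.0064315 , -0.1418773 ],
       [ 0.14181413,  0.00939839, -0.98984869]]), 't': array([0.00409217, 0.56696707, 1.26316651])}
wrist {'fovy': 61.54033290988026, 'cx': 280.0231739377886, 'cy': 214.6624173964626, 'k1': 0.019125466982892175, 'hand_eye': array([[-1.67550427e-04, -9.62296633e-01, -2.72002137e-01,
         7.71721433e-02],
       [ 9.99999395e-01,  1.34523661e-04, -1.09191050e-03,
         3.86156442e-05],
       [ 1.08733253e-03, -2.72002156e-01,  9.62296028e-01,
        -1.70231040e-01],
       [ 0.00000000e+00,  0.00000000e+00,  0.00000000e+00,
         1.00000000e+00]])}
```

View pics/scene0.png

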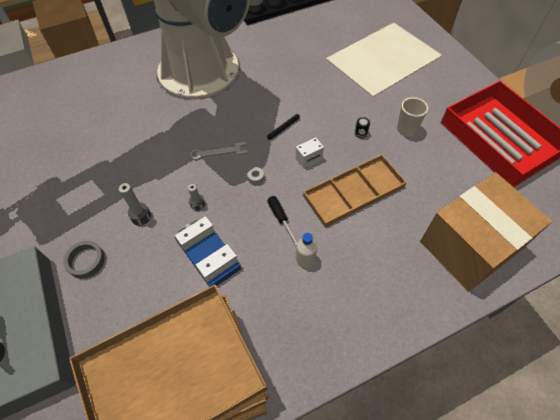

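View pics/top0.png

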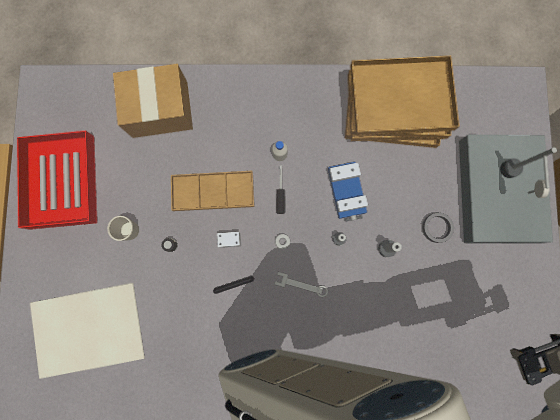

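The scene shows the tray on the +y (left) side of the vise, with its long axis roughly along y. In top: tray (213,190), vise (348,190), block (228,239), setter (169,243), nut (282,240), short chuck (340,238), long chuck (389,245), cup (122,228), tape (437,227), glue (279,149).

```bash
cat > h.py <<'E'
from cell import env, viewer, workorder
import numpy as np, cv2
from scipy.spatial.transform import Rotation as Ro
def cap(n,save=None):
    s=env.observe(); c=viewer.capture(n)
    if n=='wrist':
        H=c['hand_eye']; T=np.eye(4); T[:3,:3]=Ro.from_quat(s['tcp_rot']).as_matrix(); T[:3,3]=s['ee_pos']
        W=np.linalg.inv(T@H); c['R'],c['t']=W[:3,:3],W[:3,3]
    c['f']=c['image'].shape[0]/2/np.tan(np.radians(c['fovy'])/2)
    c['K']=np.array([[c['f'],0,c['cx']],[0,c['f'],c['cy']],[0,0,1]]); c['D']=np.array([c['k1'],0,0,0.])
    if save: cv2.imwrite(f'pics/{save}.png',c['image'][:,:,::-1])
    return c
def ray(c,uv):
    p=cv2.undistortPoints(np.array(uv,float).reshape(-1,1,2),c['K'],c['D'])[:,0]
    d=np.c_[p,np.ones(len(p))]@c['R']; return -c['R'].T@c['t'],d
def cast(c,uv,z):
    o,d=ray(c,uv); return o+d*((z-o[2])/d[:,2])[:,None]
def tri(ca,a,cb,b):
    o1,d1=ray(ca,a);o2,d2=ray(cb,b);out=[]
    for u,v in zip(d1,d2):
        k=np.linalg.lstsq(np.c_[u,-v],o2-o1,rcond=None)[0]; p,q=o1+k[0]*u,o2+k[1]*v
        out.append(np.r_[(p+q)/2,np.linalg.norm(p-q)])
    return np.array(out)
def proj(c,X): return cv2.projectPoints(np.atleast_2d(X).astype(float),cv2.Rodrigues(c['R'])[0],c['t'],c['K'],c['D'])[0][:,0]
def go(xyz,yaw):
    """shift (mm) and turn in current tool axes to reach TCP xyz, tool down, tool-y axis at yaw (deg, mod 180)"""
    s=env.observe(); R=Ro.from_quat(s['tcp_rot'])
    y=np.array([np.cos(np.radians(yaw)),np.sin(np.radians(yaw)),0])
    best=None
    for sg in(1,-1):
        z=np.array([0,0,-1.]); G=Ro.from_matrix(np.c_[np.cross(sg*y,z),sg*y,z]); r=(R.inv()*G).as_rotvec()
        if best is None or np.linalg.norm(r)<np.linalg.norm(best): best=r
    d=R.inv().apply(np.array(xyz)-s['ee_pos'])*1000
    print('shift',d.round(1),'turn',best.round(3),'t',round(s['t'],2),'j6',s['joints'][5].round(2))
E
python3 - <<'E'
from h import *
c=cap('top')
P={'tray':(213,190),'vise':(348,190),'block':(228,239),'setter':(169,243),'nut':(282,240),'short':(340,238),'long':(389,245),'cup':(122,228),'tape':(437,227),'glue':(279,149)}
for k,p in P.items(): print(k,cast(c,[p],.03)[0].round(3))
go((.50,-.1,.40),-90)
E
```

```text
tray [0.592 0.19  0.03 ]
vise [ 0.594 -0.191  0.03 ]
block [0.454 0.144 0.03 ]
setter [0.442 0.309 0.03 ]
nut [ 0.453 -0.006  0.03 ]
short [ 0.459 -0.167  0.03 ]
long [ 0.441 -0.303  0.03 ]
cup [0.482 0.443 0.03 ]
tape [ 0.491 -0.438  0.03 ]
glue [0.712 0.004 0.03 ]
shift [ 440.9 -368.8 -185.6] turn [-0.001  0.     0.329] t 0.2 j6 -0.0
```

Run:
```python
from h import *
go((.53,-.20,.36),-90)
```

```text
shift [ 437.  -264.4 -145.6] turn [-0.001  0.     0.329] t 0.2 j6 -0.0
```

```bash
python3 -m handwheel '[[[1,20,0,-140,0,0,0.1],[1,80,-50,-146,0,0,0.2],[1,437,-264,-146,0,0,0.329],[1,437,-264,-146,0,0,0.329],[1,437,-264,-146,0,0,0.329],[1,437,-264,-146,0,0,0.329],[1,437,-264,-146,0,0,0.329],[1,437,-264,-146,0,0,0.329],[1,437,-264,-146,0,0,0.329],[1,437,-264,-146,0,0,0.329],[1,437,-264,-146,0,0,0.329],[1,437,-264,-146,0,0,0.329]]]'
python3 - <<'E'
from h import *
c=cap('wrist','w1'); np.save('pics/w1.npy',c,allow_pickle=True)
print(env.observe()['ee_pos'],env.observe()['joint_velocities'].round(3))
go((.53,.17,.36),-90)
E
```

```text
t: 1.7
ee_pos: [0.5296, -0.201, 0.3603]
tcp_rot: [1.0, -0.0, -0.0, 0.0]
wrist_force: [0.1, -0.3, -0.2]
grip_width: 0.092
gripper_force: 0.0
[ 0.52944924 -0.20133254  0.36039799] [-0.009 -0.001 -0.002  0.003 -0.     0.003]
shift [ 2.000e-01 -3.713e+02  3.000e-01] turn [ 0.     0.001 -0.001] t 1.75 j6 1.21
```

View pics/w1.png

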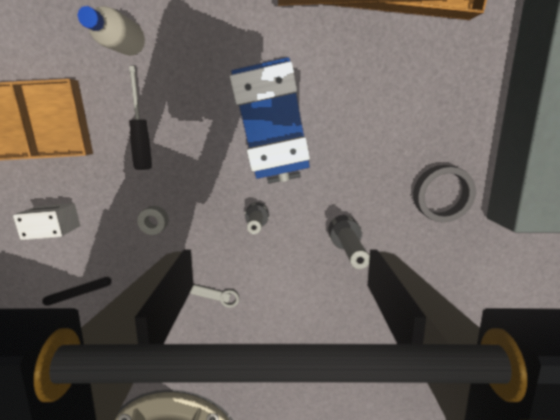

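The wrist view shows the vise (272,118) with both jaws, nut (151,221), short chuck top (254,227), long chuck top (360,260), block (39,225), tape (446,193) and glue.

```bash
python3 -m handwheel '[[[1,0,-171,0,0,0,0],[1,0,-171,0,0,0,0],[1,0,-171,0,0,0,0],[1,0,-171,0,0,0,0],[1,0,-171,0,0,0,0],[1,0,-171,0,0,0,0]]]'
python3 - <<'E'
from h import *
c=cap('wrist','w2'); np.save('pics/w2.npy',c,allow_pickle=True)
E
python3 -m handwheel '[[[1,0,-200,0,0,0,0],[1,0,-200,0,0,0,0],[1,0,-200,0,0,0,0],[1,0,-200,0,0,0,0],[1,0,-200,0,0,0,0],[1,0,-200,0,0,0,0]]]'
python3 - <<'E'
from h import *
c=cap('wrist','w3'); np.save('pics/w3.npy',c,allow_pickle=True)
a=cv2.imread('pics/w2.png');b=cv2.imread('pics/w3.png')
cv2.imwrite('pics/w23.png',np.vstack([a[:300],b[:300]]))
E
```

```text
t: 2.5
ee_pos: [0.5301, -0.0311, 0.3605]
tcp_rot: [1.0, -0.001, -0.0, 0.0]
wrist_force: [-0.4, 0.0, -0.3]
grip_width: 0.0922
gripper_force: 0.0
t: 3.3
ee_pos: [0.5305, 0.1688, 0.3606]
tcp_rot: [1.0, -0.001, -0.0, 0.0]
wrist_force: [-1.1, -1.3, -0.5]
grip_width: 0.0919
gripper_force: 0.0
```

View pics/w23.png

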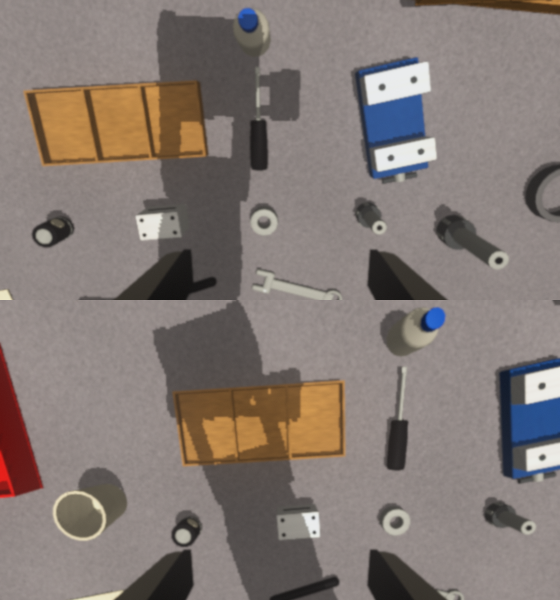

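w2 (upper half): tray spanning (25..205, 82..163), block (158,225), nut (263,221), setter spot (42,237), chuck tops (379,227) and (498,260), jaws (396,84) and (403,154). w3 (lower half, subtract 300 rows): the block is at (299,226), the setter spot at (182,236), the nut at (396,222) and the tray at (262,124).

```bash
cat > seg.py <<'E'
from h import *
def blob(c,uv,r,thr=None,ch='v',dark=False):
    im=cv2.cvtColor(c['image'],cv2.COLOR_RGB2GRAY) if ch=='v' else None
    if ch=='s': im=cv2.cvtColor(c['image'],cv2.COLOR_RGB2HSV)[:,:,1]
    x0,y0=max(int(uv[0]-r),0),max(int(uv[1]-r),0); roi=im[y0:int(uv[1]+r),x0:int(uv[0]+r)]
    t,m=cv2.threshold(roi,thr or 0,255,cv2.THRESH_BINARY+(0 if thr else cv2.THRESH_OTSU))
    cs,_=cv2.findContours(m,cv2.RETR_EXTERNAL,cv2.CHAIN_APPROX_NONE)
    cs=[k for k in cs if len(k)>8]
    k=min(cs,key=lambda k:max(0,-cv2.pointPolygonTest(k,(float(uv[0]-x0),float(uv[1]-y0)),True))-1e-4*cv2.contourArea(k))
    return k[:,0].astype(float)+[x0,y0],t
def cen(k):
    h=cv2.convexHull(k.astype(np.float32)); m=cv2.moments(h); return [m['m10']/m['m00'],m['m01']/m['m00']]
E
python3 - <<'E'
from seg import *
W={i:np.load(f'pics/w{i}.npy',allow_pickle=True).item() for i in(1,2,3)}
S={'block':({1:(38,225),2:(158,225),3:(299,225)},35,.05),
'setter':({2:(42,237),3:(182,236)},22,.045),
'nut':({1:(151,221),2:(263,221),3:(396,222)},22,.022),
'short':({1:(254,227),2:(379,227),3:(527,227)},10,.075),
'long':({1:(360,260),2:(498,260)},12,.125),
'jawfar':({1:(270,85),2:(397,84)},42,.055),
'jawnear':({1:(280,154),2:(404,153)},40,.055)}
vis={i:W[i]['image'].copy() for i in W}
for n,(v,r,z) in S.items():
    C={}
    for i,uv in v.items():
        k,t=blob(W[i],uv,r); C[i]=cen(k)
        cv2.drawContours(vis[i],[k.astype(int)[:,None]],-1,(255,0,255),1)
        P=cast(W[i],k,z)[:,:2]; (cx,cy),(w,h),a=cv2.minAreaRect((P*1000).astype(np.float32))
        print(n,i,'thr',t,'rect',round(cx,1),round(cy,1),'size',round(w,1),round(h,1),'ang',round(a,1),'cen',(cast(W[i],[C[i]],z)[0,:2]*1000).round(1))
    ks=list(C)
    print('   tri',*(tri(W[a],[C[a]],W[b],[C[b]])[0].round(4) for a,b in zip(ks,ks[1:])))
for i in (2,3):
    k,t=blob(W[i],{2:(120,123),3:(262,124)}[i],110,thr=95,ch='s'); cv2.drawContours(vis[i],[k.astype(int)[:,None]],-1,(255,0,255),1)
    P=cast(W[i],k,.022)[:,:2]; print('tray',i,cv2.minAreaRect((P*1000).astype(np.float32)), tuple(W[i]['image'][123,120]),)
cv2.imwrite('pics/vis.png',np.vstack([vis[1][:290],vis[2][:290]])[:,:,::-1])
E
```

```text
block 1 thr 172.0 rect 454.5 143.7 size 38.0 60.3 ang 4.9 cen [454.7 143.7]
block 2 thr 116.0 rect 455.6 156.2 size 86.1 103.1 ang 89.8 cen [457.3 157.7]
block 3 thr 117.0 rect 455.0 133.4 size 105.6 79.6 ang 2.2 cen [460.  128.6]
   tri [0.4422 0.1751 0.0059 0.0027] [0.4775 0.1336 0.1109 0.0023]
setter 2 thr 98.0 rect 438.4 311.3 size 21.0 22.4 ang 80.0 cen [438.4 311.3]
setter 3 thr 101.0 rect 438.4 310.8 size 21.4 22.2 ang 44.2 cen [438.3 310.9]
   tri [4.387e-01 3.107e-01 4.590e-02 1.000e-04]
nut 1 thr 87.0 rect 451.7 -5.3 size 39.3 39.3 ang 89.9 cen [451.9  -5.4]
nut 2 thr 153.0 rect 450.8 -6.1 size 39.3 39.5 ang 89.9 cen [451.1  -5.8]
nut 3 thr 119.0 rect 452.0 -4.9 size 72.5 65.4 ang 4.0 cen [452.6  -4.4]
   tri [ 0.4519 -0.0059  0.0235  0.0007] [ 0.4508 -0.0057  0.0185  0.0014]
short 1 thr 118.0 rect 459.7 -164.6 size 25.9 25.6 ang 88.4 cen [ 458.5 -163.5]
short 2 thr 115.0 rect 460.6 -163.9 size 27.6 25.8 ang 3.8 cen [ 459.5 -165.5]
short 3 thr 115.0 rect 461.4 -163.6 size 26.5 26.8 ang 90.0 cen [ 460.4 -163.5]
   tri [ 0.4607 -0.1639  0.0803  0.0009] [ 0.4586 -0.1667  0.070
[... 234 characters left out ...]
1.5 -189.3 size 98.5 103.4 ang -0.0 cen [ 646.5 -196.7]
jawfar 2 thr 170.0 rect 645.0 -179.3 size 36.5 80.1 ang 11.3 cen [ 645.1 -179.7]
   tri [ 0.6501 -0.1962  0.0023  0.0015]
jawnear 1 thr 166.0 rect 555.9 -197.8 size 29.6 80.7 ang 11.9 cen [ 556.1 -198.1]
jawnear 2 thr 165.0 rect 555.8 -197.9 size 29.9 80.0 ang 11.9 cen [ 556.2 -198.3]
   tri [ 5.562e-01 -1.981e-01  5.570e-02  1.000e-04]
tray 2 ((594.87548828125, 194.37791442871094), (103.22461700439453, 237.68051147460938), 3.162388801574707) (np.uint8(183), np.uint8(130), np.uint8(69))
tray 3 ((594.7786254882812, 196.35009765625), (102.64933776855469, 233.9564666748047), 3.5174198150634766) (np.uint8(150), np.uint8(141), np.uint8(138))
```

View pics/vis.png

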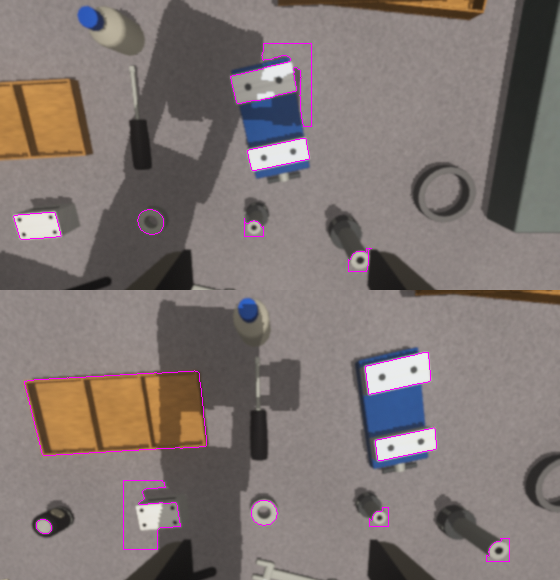

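The contours fit the near jaw, the far jaw (w2), the tray, the nut and the setter spot well. The w2 block and the shank tops need a higher threshold, because their contours are spilling onto the table.

Run:
```python
from seg import *
W={i:np.load(f'pics/w{i}.npy',allow_pickle=True).item() for i in(1,2,3)}
S={'block':({1:(38,225),2:(158,225),3:(299,225)},35,.05,(172,172,150)),
'nut':({1:(151,221),2:(263,221),3:(396,222)},22,.022,(87,153,153)),
'short':({1:(254,227),2:(379,227),3:(527,227)},14,.075,(165,165,165)),
'long':({1:(360,260),2:(498,260)},16,.125,(165,165))}
for n,(v,r,z,T) in S.items():
    C={}
    for (i,uv),t in zip(v.items(),T):
        k,t=blob(W[i],uv,r,thr=t); C[i]=cen(k)
        P=cast(W[i],k,z)[:,:2]; (cx,cy),(w,h),a=cv2.minAreaRect((P*1000).astype(np.float32))
        print(n,i,'rect',round(cx,1),round(cy,1),'size',round(w,1),round(h,1),'ang',round(a,1))
    ks=list(C); print('   tri',*(tri(W[a],[C[a]],W[b],[C[b]])[0].round(4) for a,b in zip(ks,ks[1:])))
# tray + jaw heights by corners
def corners(i,uv,r,**q):
    k,_=blob(W[i],uv,r,**q); b=cv2.boxPoints(cv2.minAreaRect(k.astype(np.float32))); return b[np.argsort(b[:,0])]
print('tray near-right corners', tri(W[2],[(205,157),(200,82)],W[3],[(343,154),(341,82)]).round(4))
go((.4545,.1437,.12),-85.1)
```

```text
block 1 rect 454.5 143.7 size 38.0 60.3 ang 4.9
block 2 rect 453.7 154.6 size 37.8 38.0 ang 4.9
block 3 rect 455.8 125.7 size 39.4 26.9 ang 1.7
   tri [4.422e-01 1.725e-01 9.900e-03 3.000e-04] [0.4779 0.13   0.1182 0.0025]
nut 1 rect 451.7 -5.3 size 39.3 39.3 ang 89.9
nut 2 rect 450.8 -6.1 size 39.3 39.5 ang 89.9
nut 3 rect 450.8 -6.6 size 39.5 39.4 ang 89.9
   tri [ 0.4519 -0.0059  0.0235  0.0007] [ 4.516e-01 -5.900e-03  2.330e-02  1.000e-04]
short 1 rect 459.4 -165.2 size 16.4 15.7 ang 90.0
short 2 rect 459.9 -164.5 size 16.5 15.6 ang 89.9
short 3 rect 460.0 -164.7 size 17.4 15.5 ang 90.0
   tri [ 4.597e-01 -1.648e-01  7.450e-02  2.000e-04] [ 4.600e-01 -1.646e-01  7.510e-02  1.000e-04]
long 1 rect 433.4 -298.3 size 21.5 19.8 ang 3.8
long 2 rect 433.8 -299.6 size 21.2 22.0 ang 0.1
   tri [ 4.345e-01 -2.984e-01  1.265e-01  3.000e-04]
tray near-right corners [[ 0.5507  0.0781  0.0159  0.0042]
 [ 0.6518  0.0825 -0.0029  0.    ]]
shift [-75.9  25.1 240.6] turn [ 0.    -0.    -0.088] t 3.35 j6 1.88
```

```bash
python3 -m handwheel '[[[1,-76,25,170,0,0,-0.088],[1,-76,25,170,0,0,-0.088],[1,-76,25,170,0,0,-0.088],[1,-76,25,170,0,0,-0.088],[1,-76,25,170,0,0,-0.088],[1,-76,25,170,0,0,-0.088]]]'
python3 - <<'E'
from h import *
c=cap('wrist','w4'); np.save('pics/w4.npy',c,allow_pickle=True)
P=proj(c,[[.4545,.1437,.05]])[0]; print(P)
go((.4545,.1437,.014),-85.1)
E
```

```text
t: 4.1
ee_pos: [0.457, 0.146, 0.193]
tcp_rot: [0.999, 0.044, 0.002, -0.001]
wrist_force: [0.5, 0.1, 0.5]
grip_width: 0.0916
gripper_force: 0.0
[282.86925341 206.1082729 ]
shift [ -2.9   2.2 178.6] turn [-0.001 -0.004  0.002] t 4.15 j6 1.79
```

View pics/w4.png

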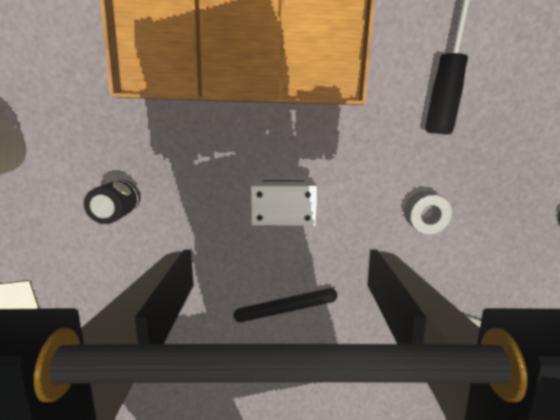

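The block top spans about (251–316, 185–226), centred near (283.5,205.5), with its edges parallel to the image axes. The predicted centre was (282.9,206.1), so position and yaw hold up.

```bash
python3 -m handwheel '[[[1,0,0,100,0,0,0],[1,0,0,100,0,0,0],[1,0,0,100,0,0,0],[1,0,0,100,0,0,0]]]'
python3 - <<'E'
from seg import *
a=np.load('pics/w1.npy',allow_pickle=True).item();b=np.load('pics/w4.npy',allow_pickle=True).item()
ka,_=blob(a,(38,225),35,thr=172); kb,t=blob(b,(283,205),42,thr=135)
print(cv2.minAreaRect(kb.astype(np.float32)),tri(a,[cen(ka)],b,[cen(kb)]).round(4))
go((.4545,.1437,.014),-85.1)
E
```

```text
t: 4.65
ee_pos: [0.4558, 0.146, 0.0923]
tcp_rot: [0.999, 0.044, 0.001, -0.0]
wrist_force: [0.0, -0.2, -0.7]
grip_width: 0.0921
gripper_force: 0.0
((287.9999694824219, 204.49996948242188), (82.99998474121094, 71.99998474121094), 90.0) [[0.4592 0.1355 0.0613 0.0018]]
shift [-1.7  2.2 78.3] turn [-0.001 -0.002  0.002] t 4.65 j6 1.79
```

```bash
python3 -m handwheel '[[[1,-1.5,2,50,0,0,0],[1,-1.5,2,78,0,0,0],[1,-1.5,2,78,0,0,0],[1,-1.5,2,78,0,0,0],[0,-1.5,2,78,0,0,0],[0,-1.5,2,78,0,0,0],[0,-1.5,2,78,0,0,0],[0,-1.5,2,78,0,0,0],[0,-1.5,2,78,0,0,0],[0,-1.5,2,78,0,0,0]]]' 35
python3 - <<'E'
from h import *
go((.5988,-.1889,.17),-78.3)
E
```

```text
t: 5.9
ee_pos: [0.4531, 0.1433, 0.0129]
tcp_rot: [0.999, 0.044, 0.0, 0.0]
wrist_force: [-1.4, -0.8, 7.8]
grip_width: 0.0596
gripper_force: 35.0
shift [ 116.1  343.7 -157. ] turn [ 0.    -0.    -0.116] t 5.9 j6 1.79
```

```bash
python3 -m handwheel '[[[0,0,0,-60,0,0,0],[0,0,0,-120,0,0,0],[0,30,80,-155,0,0,-0.05],[0,115,344,-155,0,0,-0.116],[0,115,344,-155,0,0,-0.116],[0,115,344,-155,0,0,-0.116],[0,115,344,-155,0,0,-0.116],[0,115,344,-155,0,0,-0.116],[0,115,344,-155,0,0,-0.116],[0,115,344,-155,0,0,-0.116],[0,115,344,-155,0,0,-0.116]]]'
python3 - <<'E'
from h import *
c=cap('wrist','w5'); np.save('pics/w5.npy',c,allow_pickle=True); cv2.imwrite('pics/w5c.png',c['image'][:,:,::-1][60:360])
go((.5988,-.1889,.039),-78.3)
print(env.observe()['wrist_force'].round(1))
E
```

```text
t: 7.28
ee_pos: [0.5969, -0.1879, 0.1672]
tcp_rot: [0.995, 0.102, -0.001, -0.0]
wrist_force: [-0.0, -0.3, -3.3]
grip_width: 0.0598
gripper_force: 35.0
shift [  1.5   1.3 128.4] turn [-0.001  0.001  0.001] t 7.33 j6 1.06
[ 0.7 -0.1 -2.5]
```

View pics/w5c.png

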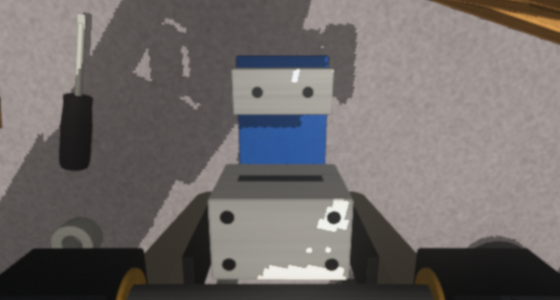

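The far jaw top spans cols 232–334 and its inner edge is at full row ≈174. The block's holes are at full-image (227,277), (334,277), (229,325), (332,325). The block looks square to the jaw.

Run:
```python
from h import *
c=np.load('pics/w5.npy',allow_pickle=True).item()
ax=np.array([np.cos(np.radians(11.7)),np.sin(np.radians(11.7))]);ay=np.array([-ax[1],ax[0]])
J=cast(c,[(233,175),(333,173.5),(283,174.3)],.055)[:,:2]; d=J[0]-J[1]; print('jaw ang',np.degrees(np.arctan2(*d[::-1]))-90)
print('centre est',J[2]-.029*ax)
B=cast(c,[(227,277),(334,277),(229,325),(332,325)],.1672-.014+.05)[:,:2]; print('block',B.mean(0),'tcp',env.observe()['ee_pos'][:2], 'ang',[np.degrees(np.arctan2(*(B[i]-B[i+1])[::-1]))-90 for i in(0,2)])
e=np.array([.5988,-.1889])-B.mean(0); print('block error along vise x,y',(e@ax*1000).round(1),(e@ay*1000).round(1))
```

```text
jaw ang 12.608981346573557
centre est [ 0.59921998 -0.18944368]
block [ 0.59783829 -0.18777914] tcp [ 0.59711476 -0.18797064] ang [np.float64(11.781349529060506), np.float64(11.800027084317378)]
block error along vise x,y 0.7 -1.3
```

```bash
python3 -m handwheel '[[[0,1,1.5,50,0,0,0],[0,1,1.5,100,0,0,0],[0,1,1.5,118,0,0,0],[0,1,1.5,124,0,0,0],[0,1,1.5,127,0,0,0],[0,1,1.5,127,0,0,0]]]'
python3 -m handwheel '[[[0,0,0,1,0,0,0],[0,0,0,2,0,0,0],[0,0,0,2,0,0,0]]]'
```

```text
t: 8.07
ee_pos: [0.5999, -0.1908, 0.042]
tcp_rot: [0.995, 0.102, 0.001, 0.0]
wrist_force: [-0.7, -0.2, -2.0]
grip_width: 0.06
gripper_force: 35.0
t: 8.45
ee_pos: [0.5989, -0.1906, 0.0387]
tcp_rot: [0.995, 0.102, 0.0, 0.0]
wrist_force: [-0.2, -0.4, -2.1]
grip_width: 0.06
gripper_force: 35.0
```

```bash
python3 -m handwheel '[[[0,0,0,1,0,0,0],[0,0,0,1,0,0,0]]]'
python3 -m handwheel '[[[0,0,0,1,0,0,0],[0,0,0,1,0,0,0]]]'
```

```text
t: 8.7
ee_pos: [0.599, -0.1906, 0.038]
tcp_rot: [0.995, 0.102, 0.0, 0.0]
wrist_force: [-2.1, 0.2, 3.2]
grip_width: 0.0599
gripper_force: 35.0
t: 8.95
ee_pos: [0.599, -0.1906, 0.0379]
tcp_rot: [0.995, 0.102, 0.0, 0.0]
wrist_force: [-5.5, 1.8, 12.8]
grip_width: 0.0598
gripper_force: 35.0
```

```bash
python3 -m handwheel '[[[0,0,0,-1,0,0,0],[0.75,0,0,-1,0,0,0],[0.75,0,0,-1,0,0,0],[0.75,0,0,-1,0,0,0],[0.75,0,0,-40,0,0,0],[0.75,0,0,-90,0,0,0],[0.75,0,0,-150,0,0,0],[0.75,-20,0,-150,0,0,0],[0.75,-20,0,-150,0,0,0],[0.75,-20,0,-150,0,0,0]]]'
python3 - <<'E'
from h import *
c=cap('wrist','w6'); np.save('pics/w6.npy',c,allow_pickle=True); cv2.imwrite('pics/w6c.png',c['image'][:,:,::-1][60:330])
go((.4385,.311,.16),-50)
E
```

```text
t: 10.2
ee_pos: [0.5793, -0.1944, 0.1858]
tcp_rot: [0.995, 0.102, -0.0, -0.0]
wrist_force: [-0.7, -0.4, 0.1]
grip_width: 0.0689
gripper_force: 0.0
shift [ -35.7 -523.4   26.1] turn [-0.001  0.001 -0.494] t 10.25 j6 1.04
```

View pics/w6c.png

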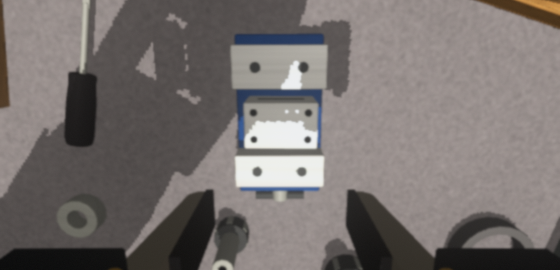

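The block sits in the gap, square, with holes at (253.5,173), (308,173), (254,199), (307.5,199) in full-image rows. The jaw holes average col 279.5 and the block 280.8, so it is centred to about 1 mm.

```bash
python3 - <<'E'
from h import *
c=np.load('pics/w6.npy',allow_pickle=True).item()
B=cast(c,[(253.5,173),(308,173),(254,199),(307.5,199)],.075)[:,:2]; print('block',B.mean(0),np.degrees(np.arctan2(*(B[0]-B[1])[::-1]))-90)
J=cast(c,[(257,231.5),(302,231.5),(255,127),(304,127.5)],.055)[:,:2]; print('jaws mean',J[:2].mean(0),J[2:].mean(0),np.degrees(np.arctan2(*(J[0]-J[1])[::-1]))-90,np.degrees(np.arctan2(*(J[2]-J[3])[::-1]))-90)
E
python3 -m handwheel '[[[0.75,-36,-523,20,0,0,-0.1],[0.75,-36,-523,20,0,0,-0.2],[0.75,-36,-523,20,0,0,-0.3],[0.75,-36,-523,20,0,0,-0.4],[0.75,-36,-523,20,0,0,-0.494],[0.75,-36,-523,20,0,0,-0.494],[0.75,-36,-523,20,0,0,-0.494],[0.75,-36,-523,20,0,0,-0.494],[0.75,-36,-523,20,0,0,-0.494],[0.75,-36,-523,20,0,0,-0.494],[0.75,-36,-523,20,0,0,-0.494]]]'
python3 - <<'E'
from h import *
from seg import blob,cen
c=cap('wrist','w7'); np.save('pics/w7.npy',c,allow_pickle=True)
p=proj(c,[[.4385,.311,.045]])[0]; k,t=blob(c,p,28); print(p,t)
q=cast(c,k,.045)[:,:2]; print(cv2.minEnclosingCircle((q*1000).astype(np.float32)),cast(c,[cen(k)],.045))
w=np.load('pics/w3.npy',allow_pickle=True).item();k3,_=blob(w,(182,236),22);print(tri(c,[cen(k)],w,[cen(k3)]))
go((.4385,.311,.011),-50)
E
```

```text
block [ 0.60048218 -0.1902054 ] 11.667332760291103
jaws mean [ 0.55578729 -0.19830811] [ 0.64487629 -0.17997786] 11.684622797913207 11.089969595894772
t: 11.62
ee_pos: [0.4382, 0.3097, 0.166]
tcp_rot: [0.94, 0.342, -0.001, 0.0]
wrist_force: [-0.0, -1.4, -1.0]
grip_width: 0.0689
gripper_force: 0.0
[279.18657397 207.60635299] 62.0
((438.07867431640625, 311.4590759277344), 33.73598098754883) [[0.43887105 0.31207419 0.045     ]]
[[0.43806058 0.31161254 0.04303938 0.00085365]]
shift [  1.3  -1.2 155.2] turn [ 0.     0.001 -0.001] t 11.68 j6 1.49
```

```bash
python3 -m handwheel '[[[0.75,1,-1,60,0,0,0],[0.75,1,-1,120,0,0,0],[0.75,1,-1,154,0,0,0],[0.75,1,-1,154,0,0,0],[0,1,-1,154,0,0,0],[0,1,-1,154,0,0,0],[0,1,-1,154,0,0,0],[0,1,-1,154,0,0,0],[0,1,-1,154,0,0,0],[0,1,-1,154,0,0,0],[0,1,-1,154,0,0,0]]]' 25
python3 - <<'E'
from h import *
go((.6005,-.1902,.2),-78.3)
E
```

```text
t: 13.05
ee_pos: [0.4391, 0.3121, 0.0137]
tcp_rot: [0.94, 0.342, 0.001, -0.0]
wrist_force: [0.8, -2.1, 8.8]
grip_width: 0.0357
gripper_force: 25.0
shift [-198.9  488.6 -186.4] turn [ 0.    -0.002  0.494] t 13.05 j6 1.49
```

```bash
python3 -m handwheel '[[[0,0,0,-60,0,0,0],[0,0,0,-120,0,0,0],[0,-20,50,-175,0,0,0.1],[0,-199,489,-186,0,0,0.2],[0,-199,489,-186,0,0,0.3],[0,-199,489,-186,0,0,0.4],[0,-199,489,-186,0,0,0.494],[0,-199,489,-186,0,0,0.494],[0,-199,489,-186,0,0,0.494],[0,-199,489,-186,0,0,0.494],[0,-199,489,-186,0,0,0.494],[0,-199,489,-186,0,0,0.494]]]'
python3 -m handwheel '[[[0,-199,489,-186,0,0,0],[0,0,0,0,0,0,0]]]' 2>/dev/null | head -0
echo
```

```text
t: 14.55
ee_pos: [0.6004, -0.1938, 0.1983]
tcp_rot: [0.995, 0.1, 0.0, 0.0]
wrist_force: [-0.7, 0.3, -3.3]
grip_width: 0.0356
gripper_force: 25.0
```

That second call was a slip on my part: one stray row out and one row back. I'll check the pose and the held setter.

```bash
python3 -m handwheel '[[[0,0,0,0,0,0,0],[0,0,0,0,0,0,0]]]'
python3 - <<'E'
from h import *
c=cap('wrist','w8'); np.save('pics/w8.npy',c,allow_pickle=True); cv2.imwrite('pics/w8c.png',c['image'][:,:,::-1][60:380])
go((.6005,-.1902,.0887),-78.3)
E
```

```text
t: 15.05
ee_pos: [0.5996, -0.1896, 0.1983]
tcp_rot: [0.995, 0.103, -0.0, -0.0]
wrist_force: [0.5, 0.2, -2.2]
grip_width: 0.0357
gripper_force: 25.0
shift [  0.5   0.4 110. ] turn [-0.     0.     0.001] t 15.1 j6 1.06
```

View pics/w8c.png

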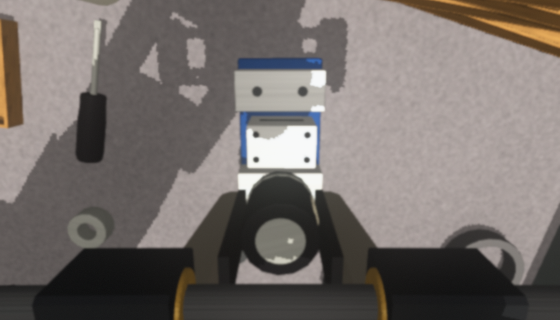

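The setter is upright in the grip with its spot centred at (280,300) in full-image rows. The block's holes below are at (256,195), (306,195), (256,219), (307,219).

Run:
```python
from seg import *
c=np.load('pics/w8.npy',allow_pickle=True).item()
k,t=blob(c,(275,300),36,thr=110); print(t,cen(k),cv2.boundingRect(k.astype(np.int32)))
s=cast(c,[cen(k)],.2296)[0]; B=cast(c,[(256,195),(306,195),(256,219),(307,219)],.075).mean(0)
print(s,B,'tcp',env.observe()['ee_pos']); R=Ro.from_quat(env.observe()['tcp_rot']); print('tool shift',R.inv().apply(B-s)*1000)
```

```text
110.0 [280.138572162301, 301.43821263482283] (257, 280, 48, 44)
[ 0.597909   -0.18978777  0.2296    ] [ 0.60053296 -0.19002031  0.075     ] tcp [ 0.59994267 -0.18990852  0.1986528 ]
tool shift [  2.57058775   0.77034555 154.59915221]
```

```bash
python3 -m handwheel '[[[0,2.5,0.6,50,0,0,0],[0,2.5,0.6,90,0,0,0],[0,2.5,0.6,104,0,0,0],[0,2.5,0.6,107,0,0,0],[0,2.5,0.6,107,0,0,0]]]'
python3 -m handwheel '[[[0,0,0,1,0,0,0],[0,0,0,1.5,0,0,0],[0,0,0,1.5,0,0,0]]]'
```

```text
t: 15.72
ee_pos: [0.6037, -0.1912, 0.093]
tcp_rot: [0.995, 0.102, 0.001, 0.0]
wrist_force: [0.5, 1.0, -3.4]
grip_width: 0.0356
gripper_force: 25.0
t: 16.1
ee_pos: [0.6028, -0.191, 0.0905]
tcp_rot: [0.995, 0.102, 0.0, 0.0]
wrist_force: [0.2, -0.1, -2.5]
grip_width: 0.0349
gripper_force: 25.0
```

```bash
python3 -m handwheel '[[[0,0,0,1,0,0,0],[0,0,0,1,0,0,0]]]'
python3 -m handwheel '[[[0,0,0,1,0,0,0],[0,0,0,1,0,0,0]]]'
```

```text
t: 16.35
ee_pos: [0.6025, -0.1909, 0.089]
tcp_rot: [0.995, 0.102, -0.0, -0.0]
wrist_force: [-0.3, 0.2, -1.6]
grip_width: 0.0354
gripper_force: 25.0
t: 16.6
ee_pos: [0.6028, -0.1909, 0.0887]
tcp_rot: [0.995, 0.102, 0.0, 0.0]
wrist_force: [-3.4, 1.3, 4.6]
grip_width: 0.0355
gripper_force: 25.0
```

```bash
python3 -m handwheel '[[[0.55,0,0,0,0,0,0],[0.55,0,0,0,0,0,0],[0.55,0,0,0,0,0,0],[0.55,0,0,-40,0,0,0],[0.55,0,0,-90,0,0,0],[0.55,0,0,-150,0,0,0],[0.55,-40,0,-150,0,0,0],[0.55,-40,0,-150,0,0,0],[0.55,-40,0,-150,0,0,0]]]'
python3 - <<'E'
from seg import *
c=cap('wrist','w9'); np.save('pics/w9.npy',c,allow_pickle=True); cv2.imwrite('pics/w9c.png',c['image'][:,:,::-1][60:400])
go((.4340,-.2985,.20),-78.3)
E
```

```text
t: 17.73
ee_pos: [0.5637, -0.199, 0.2379]
tcp_rot: [0.995, 0.102, 0.0, -0.0]
wrist_force: [-0.4, 0.2, -0.1]
grip_width: 0.0507
gripper_force: 0.0
shift [-147.4   71.3   37.7] turn [-0.     0.    -0.001] t 17.77 j6 1.03
```

View pics/w9c.png

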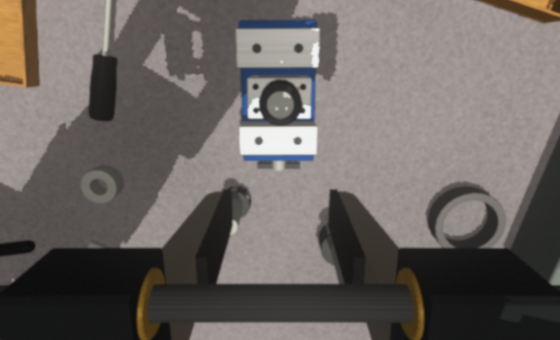

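The setter stands upright on the block, with its spot at about (280,161) in full-image rows.

```bash
python3 - <<'E'
from seg import *
c=np.load('pics/w9.npy',allow_pickle=True).item()
k,t=blob(c,(280,161),14); print(t,cv2.boundingRect(k.astype(np.int32)),cast(c,[cen(k)],.12), cast(c,[(256,147),(303,147),(256,170),(303,171)],.075).mean(0))
E
python3 -m handwheel '[[[0.55,-147,71,38,0,0,0],[0.55,-147,71,38,0,0,0],[0.55,-147,71,38,0,0,0],[0.55,-147,71,38,0,0,0],[0.55,-147,71,38,0,0,0],[0.55,-147,71,38,0,0,0]]]'
python3 - <<'E'
from seg import *
c=cap('wrist'); p=proj(c,[[.434,-.2985,.125]])[0]
k,t=blob(c,p,16,thr=150); print(p,cv2.boundingRect(k.astype(np.int32)),cast(c,[cen(k)],.125))
go((.4340,-.2985,.081),-78.3)
E
```

```text
90.0 (267, 151, 27, 24) [[ 0.60212857 -0.19076101  0.12      ]] [ 0.60023391 -0.19055811  0.075     ]
t: 18.52
ee_pos: [0.4352, -0.2978, 0.2002]
tcp_rot: [0.995, 0.102, 0.0, 0.0]
wrist_force: [0.6, 0.4, -0.0]
grip_width: 0.0508
gripper_force: 0.0
[280.96297747 226.64509589] (266, 212, 30, 30) [[ 0.43368186 -0.29869201  0.125     ]]
shift [ -1.3   0.5 119.2] turn [ 0.    -0.     0.001] t 18.57 j6 0.76
```

```bash
python3 -m handwheel '[[[0.55,-1.5,0.5,60,0,0,0],[0.55,-1.5,0.5,119,0,0,0],[0.55,-1.5,0.5,119,0,0,0],[0.55,-1.5,0.5,119,0,0,0],[0,-1.5,0.5,119,0,0,0],[0,-1.5,0.5,119,0,0,0],[0,-1.5,0.5,119,0,0,0],[0,-1.5,0.5,119,0,0,0],[0,-1.5,0.5,119,0,0,0],[0,-1.5,0.5,119,0,0,0]]]' 40
python3 -m handwheel '[[[0,0,0,-60,0,0,0],[0,0,0,-120,0,0,0],[0,0,0,-150,0,0,0],[0,0,0,-150,0,0,0]]]'
python3 - <<'E'
from h import *
go((.5995,.1194,.23),-86.5)
E
```

```text
t: 19.82
ee_pos: [0.4332, -0.2998, 0.0822]
tcp_rot: [0.995, 0.102, 0.001, 0.001]
wrist_force: [-0.4, -0.4, 8.9]
grip_width: 0.0244
gripper_force: 40.0
t: 20.32
ee_pos: [0.4333, -0.2997, 0.2328]
tcp_rot: [0.995, 0.102, 0.001, 0.001]
wrist_force: [0.3, -0.1, -5.6]
grip_width: 0.0244
gripper_force: 40.0
shift [ 247.5 -376.8    2.4] turn [ 0.003 -0.003  0.143] t 20.32 j6 0.76
```

```bash
python3 -m handwheel '[[[0,247,-377,0,0,0,0.07],[0,247,-377,0,0,0,0.143],[0,247,-377,0,0,0,0.143],[0,247,-377,0,0,0,0.143],[0,247,-377,0,0,0,0.143],[0,247,-377,0,0,0,0.143],[0,247,-377,0,0,0,0.143],[0,247,-377,0,0,0,0.143],[0,247,-377,0,0,0,0.143],[0,247,-377,0,0,0,0.143]]]'
python3 - <<'E'
from h import *
c=cap('wrist','w10'); np.save('pics/w10.npy',c,allow_pickle=True)
go((.5995,.1194,.086),-86.5)
E
```

```text
t: 21.58
ee_pos: [0.597, 0.1186, 0.2298]
tcp_rot: [1.0, 0.03, -0.001, 0.0]
wrist_force: [-0.9, -0.7, -4.7]
grip_width: 0.0245
gripper_force: 40.0
shift [  2.6  -0.8 144.3] turn [ 0.001  0.002 -0.002] t 21.62 j6 1.71
```

View pics/w10.png

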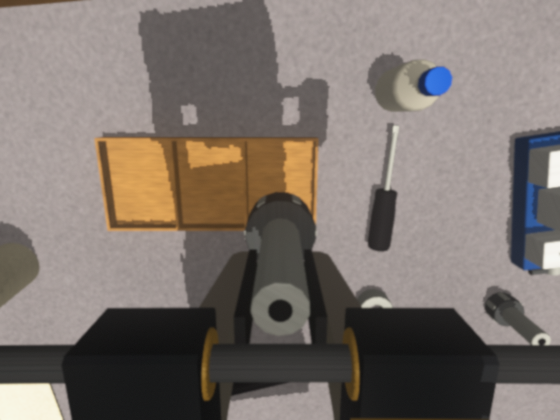

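The long chuck hangs upright. The tray rim corners are at about (97,139), (318,138), (315,229) and (109,230), and the nearest-to-vise cell spans about cols 248–316.

```bash
python3 - <<'E'
from h import *
c=np.load('pics/w10.npy',allow_pickle=True).item()
P=cast(c,[(97,139),(318,138),(315.5,229),(108,230)],.022)[:,:2]; print(P,P.mean(0)); print([np.linalg.norm(P[i]-P[(i+1)%4]) for i in range(4)])
for i,j in((0,1),(3,2)): print(np.degrees(np.arctan2(*(P[i]-P[j])[::-1]))-90)
E
python3 -m handwheel '[[[0,2.5,-1,60,0,0,0],[0,2.5,-1,110,0,0,0],[0,2.5,-1,135,0,0,0],[0,2.5,-1,140,0,0,0],[0,2.5,-1,140,0,0,0]]]'
```

```text
[[0.63726813 0.31275766]
 [0.6524617  0.08234776]
 [0.55228976 0.07616834]
 [0.53724344 0.30888558]] [0.59481576 0.19503984]
[np.float64(0.23091030023825523), np.float64(0.10036235720488783), np.float64(0.23320314735537645), np.float64(0.10009960917542644)]
3.772704425324349
3.699304499939217
t: 22.25
ee_pos: [0.601, 0.1206, 0.0919]
tcp_rot: [1.0, 0.03, 0.0, -0.0]
wrist_force: [0.4, 0.6, -4.3]
grip_width: 0.0243
gripper_force: 40.0
```

```bash
python3 -m handwheel '[[[0,0,1,2,0,0,0],[0,0,1,3,0,0,0],[0,0,1,3,0,0,0]]]'
python3 -m handwheel '[[[0,0,0,1,0,0,0],[0,0,0,1,0,0,0]]]'
python3 -m handwheel '[[[0,0,0,1,0,0,0],[0,0,0,1,0,0,0]]]'
```

```text
t: 22.62
ee_pos: [0.6008, 0.1203, 0.0886]
tcp_rot: [1.0, 0.03, 0.0, -0.0]
wrist_force: [0.1, 0.5, -4.7]
grip_width: 0.024
gripper_force: 40.0
t: 22.88
ee_pos: [0.6005, 0.1203, 0.087]
tcp_rot: [1.0, 0.03, -0.0, -0.0]
wrist_force: [0.1, -0.3, -5.6]
grip_width: 0.0241
gripper_force: 40.0
t: 23.12
ee_pos: [0.6008, 0.1203, 0.0866]
tcp_rot: [1.0, 0.03, 0.0, -0.0]
wrist_force: [-2.6, -0.3, 1.9]
grip_width: 0.0242
gripper_force: 40.0
```

```bash
python3 -m handwheel '[[[0.5,0,0,0,0,0,0],[0.5,0,0,0,0,0,0],[0.5,0,0,0,0,0,0],[0.5,0,0,-40,0,0,0],[0.5,0,0,-90,0,0,0],[0.5,0,0,-130,0,0,0],[0.5,0,0,-130,0,0,0]]]'
python3 - <<'E'
from h import *
go((.4598,-.1648,.15),-85)
E
```

```text
t: 24.0
ee_pos: [0.6027, 0.1207, 0.2198]
tcp_rot: [1.0, 0.03, 0.003, -0.001]
wrist_force: [1.1, 0.3, -0.1]
grip_width: 0.0459
gripper_force: 0.0
shift [-160.5  276.3   68.5] turn [-0.001 -0.007 -0.027] t 24.0 j6 1.71
```

```bash
python3 -m handwheel '[[[0.5,-160,276,0,0,0,0],[0.5,-160,276,0,0,0,0],[0.5,-160,276,20,0,0,0],[0.5,-160,276,68,0,0,0],[0.5,-160,276,68,0,0,0],[0.5,-160,276,68,0,0,0],[0.5,-160,276,68,0,0,0],[0.5,-160,276,68,0,0,0]]]'
python3 - <<'E'
from seg import *
c=cap('wrist','w11'); p=proj(c,[[.4598,-.1648,.075]])[0]
k,t=blob(c,p,16,thr=150); print(p,cv2.boundingRect(k.astype(np.int32)),cast(c,[cen(k)],.075))
go((.4598,-.1648,.036),-86.5)
E
```

```text
t: 25.0
ee_pos: [0.458, -0.1645, 0.148]
tcp_rot: [1.0, 0.03, -0.0, -0.0]
wrist_force: [0.0, 0.5, 0.5]
grip_width: 0.0458
gripper_force: 0.0
[281.14991173 223.35812711] (265, 211, 32, 28) [[ 0.45794351 -0.16436432  0.075     ]]
shift [  1.5   0.6 112.2] turn [-0. -0.  0.] t 25.05 j6 1.16
```

```bash
python3 -m handwheel '[[[0.5,1.5,0.5,60,0,0,0],[0.5,1.5,0.5,112,0,0,0],[0.5,1.5,0.5,112,0,0,0],[0.5,1.5,0.5,112,0,0,0],[0,1.5,0.5,112,0,0,0],[0,1.5,0.5,112,0,0,0],[0,1.5,0.5,112,0,0,0],[0,1.5,0.5,112,0,0,0],[0,1.5,0.5,112,0,0,0],[0,1.5,0.5,112,0,0,0]]]' 30
python3 -m handwheel '[[[0,0,0,-60,0,0,0],[0,0,0,-120,0,0,0],[0,0,0,-180,0,0,0],[0,0,0,-190,0,0,0],[0,0,0,-190,0,0,0]]]'
python3 - <<'E'
from h import *
go((.5898,.2723,.225),-86.3)
E
```

```text
t: 26.3
ee_pos: [0.4599, -0.1656, 0.037]
tcp_rot: [1.0, 0.03, 0.001, 0.0]
wrist_force: [-0.7, 1.9, 9.7]
grip_width: 0.019
gripper_force: 30.0
t: 26.92
ee_pos: [0.4588, -0.1653, 0.2257]
tcp_rot: [1.0, 0.03, 0.0, 0.0]
wrist_force: [0.1, 0.4, -3.9]
grip_width: 0.0192
gripper_force: 30.0
shift [ 157.3 -428.8    0.7] turn [ 0.    -0.    -0.004] t 26.93 j6 1.16
```

```bash
python3 -m handwheel '[[[0,157,-429,0,0,0,0],[0,157,-429,0,0,0,0],[0,157,-429,0,0,0,0],[0,157,-429,0,0,0,0],[0,157,-429,0,0,0,0],[0,157,-429,0,0,0,0],[0,157,-429,0,0,0,0],[0,157,-429,0,0,0,0],[0,157,-429,0,0,0,0],[0,157,-429,0,0,0,0]]]'
python3 - <<'E'
from h import *
go((.5898,.2723,.041),-86.3)
E
```

```text
t: 28.18
ee_pos: [0.5889, 0.2707, 0.2245]
tcp_rot: [1.0, 0.03, -0.001, 0.001]
wrist_force: [-0.8, -0.2, -3.5]
grip_width: 0.0192
gripper_force: 30.0
shift [  1.5  -1.8 183.5] turn [ 0.002  0.003 -0.004] t 28.18 j6 1.94
```

```bash
python3 -m handwheel '[[[0,1.5,-1.5,60,0,0,0],[0,1.5,-1.5,120,0,0,0],[0,1.5,-1.5,165,0,0,0],[0,1.5,-1.5,178,0,0,0],[0,1.5,-1.5,180,0,0,0],[0,1.5,-1.5,181,0,0,0],[0,1.5,-1.5,181,0,0,0]]]'
python3 -m handwheel '[[[0,0,0,1,0,0,0],[0,0,0,1,0,0,0]]]'
python3 -m handwheel '[[[0,0,0,1,0,0,0],[0,0,0,1,0,0,0]]]'
```

```text
t: 29.05
ee_pos: [0.5923, 0.2744, 0.0469]
tcp_rot: [1.0, 0.03, 0.001, -0.001]
wrist_force: [0.3, 0.3, -3.0]
grip_width: 0.0198
gripper_force: 30.0
t: 29.3
ee_pos: [0.5914, 0.2741, 0.0445]
tcp_rot: [1.0, 0.03, 0.0, -0.0]
wrist_force: [0.7, 0.8, -2.4]
grip_width: 0.0194
gripper_force: 30.0
t: 29.55
ee_pos: [0.5911, 0.274, 0.0429]
tcp_rot: [1.0, 0.03, -0.0, 0.0]
wrist_force: [-0.5, 0.4, -3.6]
grip_width: 0.0196
gripper_force: 30.0
```

```bash
python3 -m handwheel '[[[0,0,0,1,0,0,0],[0,0,0,1,0,0,0]]]'
python3 -m handwheel '[[[0,0,0,1,0,0,0],[0,0,0,1,0,0,0]]]'
```

```text
t: 29.8
ee_pos: [0.5911, 0.2739, 0.0419]
tcp_rot: [1.0, 0.03, -0.0, 0.0]
wrist_force: [0.5, 0.2, -3.2]
grip_width: 0.0193
gripper_force: 30.0
t: 30.05
ee_pos: [0.5913, 0.274, 0.0412]
tcp_rot: [1.0, 0.03, 0.0, -0.0]
wrist_force: [-0.1, 0.4, -1.5]
grip_width: 0.0192
gripper_force: 30.0
```

```bash
python3 -m handwheel '[[[0,0,0,0.7,0,0,0],[0,0,0,0.7,0,0,0]]]'
```

```text
t: 30.3
ee_pos: [0.5914, 0.2741, 0.0411]
tcp_rot: [1.0, 0.03, 0.0, -0.0]
wrist_force: [-2.1, -0.6, 5.3]
grip_width: 0.0193
gripper_force: 30.0
```

```bash
python3 -m handwheel '[[[0.5,0,0,0,0,0,0],[0.5,0,0,0,0,0,0],[0.5,0,0,0,0,0,0],[0.5,0,0,-40,0,0,0],[0.5,0,0,-90,0,0,0],[0.5,0,0,-150,0,0,0],[0.5,0,0,-170,0,0,0],[0.5,0,0,-170,0,0,0]]]'
python3 - <<'E'
from h import *
c=cap('wrist','w12')
go((.4517,-.0058,.15),-10)
E
```

```text
t: 31.3
ee_pos: [0.5918, 0.2742, 0.2115]
tcp_rot: [1.0, 0.03, 0.001, -0.0]
wrist_force: [0.1, -0.2, 0.8]
grip_width: 0.0463
gripper_force: 0.0
shift [-155.9  270.6   59.7] turn [-0.000e+00  1.000e-03 -1.335e+00] t 31.35 j6 1.94
```

View pics/w12.png

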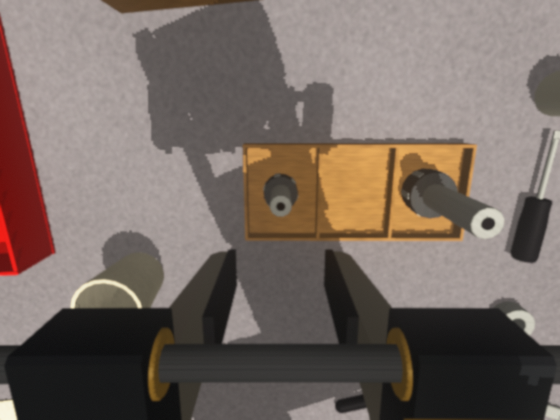

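Both chucks stand upright, one in each end cell.

```bash
python3 -m handwheel '[[[0.6,-156,271,0,0,0,-0.15],[0.6,-156,271,0,0,0,-0.3],[0.6,-156,271,0,0,0,-0.45],[0.6,-156,271,0,0,0,-0.6],[0.6,-156,271,0,0,0,-0.75],[0.6,-156,271,20,0,0,-0.9],[0.6,-156,271,40,0,0,-1.05],[0.6,-156,271,60,0,0,-1.2],[0.6,-156,271,60,0,0,-1.35],[0.6,-156,271,60,0,0,-1.45],[0.6,-156,271,60,0,0,-1.571],[0.6,-156,271,60,0,0,-1.571]]]'
python3 - <<'E'
from seg import *
c=cap('wrist','w13'); np.save('pics/w13.npy',c,allow_pickle=True); p=proj(c,[[.4517,-.0058,.022]])[0]
k,t=blob(c,p,28,thr=150); print(p,cv2.boundingRect(k.astype(np.int32)),cast(c,[cen(k)],.022))
go((.4513,-.0058,.003),3.7)
E
```

```text
t: 32.85
ee_pos: [0.4504, -0.006, 0.1485]
tcp_rot: [0.686, 0.728, -0.001, -0.001]
wrist_force: [0.5, 0.1, 0.4]
grip_width: 0.055
gripper_force: 0.0
[281.68780109 207.10862766] (282, 204, 8, 5) [[ 0.45515248 -0.00454241  0.022     ]]
shift [1.000e-01 1.000e+00 1.458e+02] turn [-0.003 -0.    -0.006] t 32.9 j6 -0.08
```

View pics/w13.png

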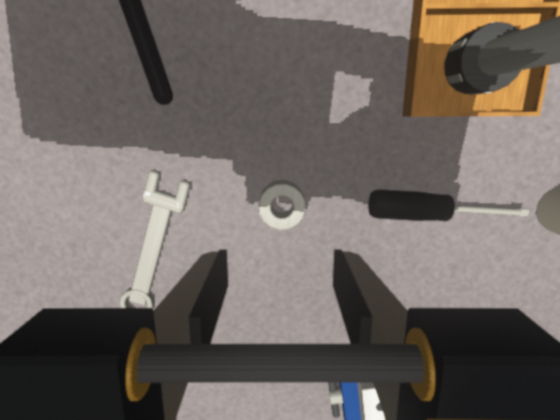

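The nut is at (282,207), exactly where predicted, with clear space for the fingers on both sides.

```bash
python3 -m handwheel '[[[0.6,0,1,60,0,0,0],[0.6,0,1,120,0,0,0],[0.6,0,1,140,0,0,0],[0.6,0,1,144,0,0,0],[0.6,0,1,144,0,0,0],[0,0,1,144,0,0,0],[0,0,1,144,0,0,0],[0,0,1,144,0,0,0],[0,0,1,144,0,0,0],[0,0,1,144,0,0,0]]]' 25
python3 -m handwheel '[[[0,0,0,-60,0,0,0],[0,0,0,-120,0,0,0],[0,0,0,-180,0,0,0],[0,0,0,-200,0,0,0],[0,0,0,-200,0,0,0]]]'
python3 - <<'E'
from h import *
go((.5948,.1955,.205),3.7)
E
```

```text
t: 34.15
ee_pos: [0.4536, -0.006, 0.0073]
tcp_rot: [0.685, 0.728, 0.001, 0.001]
wrist_force: [-1.8, -0.7, 8.2]
grip_width: 0.0411
gripper_force: 25.0
t: 34.78
ee_pos: [0.454, -0.006, 0.2081]
tcp_rot: [0.685, 0.728, 0.001, 0.002]
wrist_force: [-0.0, -0.1, -1.2]
grip_width: 0.0413
gripper_force: 25.0
shift [192.5 152.8   3.7] turn [ 0.004  0.    -0.004] t 34.77 j6 -0.08
```

```bash
python3 -m handwheel '[[[0,192,153,3,0,0,0],[0,192,153,3,0,0,0],[0,192,153,3,0,0,0],[0,192,153,3,0,0,0],[0,192,153,3,0,0,0],[0,192,153,3,0,0,0],[0,192,153,3,0,0,0]]]'
python3 - <<'E'
from h import *
cap('wrist','w14')
go((.5948,.1955,.0113),3.7)
E
```

```text
t: 35.65
ee_pos: [0.593, 0.1939, 0.2026]
tcp_rot: [0.686, 0.728, -0.001, -0.0]
wrist_force: [-0.5, -1.1, -2.1]
grip_width: 0.0412
gripper_force: 25.0
shift [  1.5   1.8 191.7] turn [-0.001  0.    -0.005] t 35.7 j6 0.25
```

View pics/w14.png

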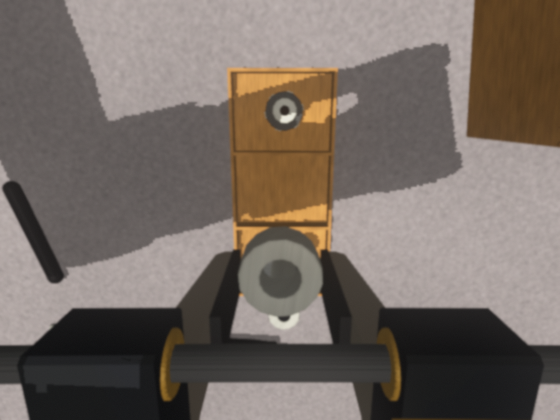

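The nut hangs level, centred over the tray's middle column. The short chuck is in the far cell and the empty middle cell is at (283,187).

```bash
python3 -m handwheel '[[[0,1.5,1,60,0,0,0],[0,1.5,1,120,0,0,0],[0,1.5,1,165,0,0,0],[0,1.5,1,182,0,0,0],[0,1.5,1,187,0,0,0],[0,1.5,1,189,0,0,0],[0,1.5,1,189,0,0,0]]]'
python3 -m handwheel '[[[0,0,0,1,0,0,0],[0,0,0,1,0,0,0]]]'
python3 -m handwheel '[[[0,0,0,1,0,0,0],[0,0,0,1,0,0,0]]]'
```

```text
t: 36.58
ee_pos: [0.596, 0.1969, 0.0159]
tcp_rot: [0.685, 0.728, 0.001, 0.001]
wrist_force: [0.3, 0.4, -1.0]
grip_width: 0.041
gripper_force: 25.0
t: 36.83
ee_pos: [0.5952, 0.1967, 0.0139]
tcp_rot: [0.685, 0.728, 0.0, 0.0]
wrist_force: [-0.9, -0.1, -1.5]
grip_width: 0.0408
gripper_force: 25.0
t: 37.08
ee_pos: [0.5949, 0.1966, 0.0123]
tcp_rot: [0.685, 0.728, -0.0, -0.0]
wrist_force: [0.7, 0.0, -1.5]
grip_width: 0.041
gripper_force: 25.0
```

```bash
python3 -m handwheel '[[[0,0,0,1,0,0,0],[0,0,0,1,0,0,0]]]'
python3 -m handwheel '[[[0,0,0,0.7,0,0,0],[0,0,0,0.7,0,0,0]]]'
```

```text
t: 37.33
ee_pos: [0.5949, 0.1966, 0.0114]
tcp_rot: [0.685, 0.728, 0.0, -0.0]
wrist_force: [-0.7, -1.0, 0.1]
grip_width: 0.0409
gripper_force: 25.0
t: 37.58
ee_pos: [0.5949, 0.1966, 0.0113]
tcp_rot: [0.685, 0.728, 0.0, -0.0]
wrist_force: [-2.8, -0.7, 7.7]
grip_width: 0.0411
gripper_force: 25.0
```

```bash
python3 -m handwheel '[[[0.56,0,0,0,0,0,0],[0.56,0,0,0,0,0,0],[0.56,0,0,0,0,0,0],[0.56,0,0,-30,0,0,0],[0.56,0,0,-90,0,0,0],[0.56,0,0,-150,0,0,0],[0.56,0,0,-210,0,0,0],[0.56,0,0,-270,0,0,0],[0.56,-50,-100,-270,0,0,0],[0.56,-110,-150,-270,0,0,0],[0.56,-170,-200,-270,0,0,0],[0.56,-170,-200,-270,0,0,0]]]'
python3 - <<'E'
from h import *
a=cap('top','top9');b=cap('scene','sc9')
A=a['image'][120:300,90:470,::-1];B=b['image'][90:300,40:430,::-1]
A=cv2.resize(A,(780,369),interpolation=cv2.INTER_CUBIC)[:290];B=cv2.resize(B,(780,420),interpolation=cv2.INTER_CUBIC)[60:360]
cv2.imwrite('pics/fin.png',np.vstack([A,B]))
print(env.observe()['ee_pos'])
E
```

```text
t: 39.08
ee_pos: [0.4139, 0.025, 0.2807]
tcp_rot: [0.685, 0.729, 0.0, 0.0]
wrist_force: [0.4, -1.5, 1.1]
grip_width: 0.0515
gripper_force: 0.0
[0.41152512 0.02320653 0.28048724]
```

View pics/fin.png

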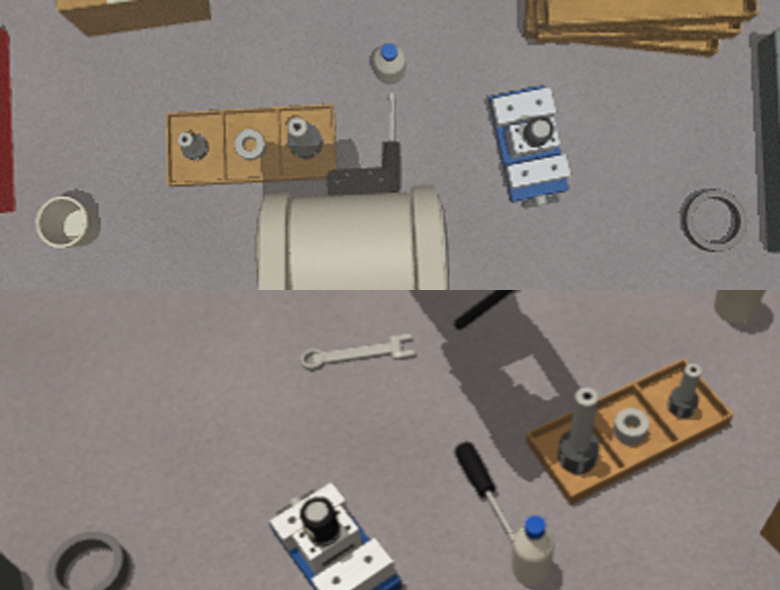

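The final views show everything in place: the block square in the vise with the setter upright on top, long chuck, nut and short chuck in the right cells, and the bystanders unmoved.

```bash
python3 -c "
from cell import workorder
print(workorder.close_job())"
```

```text
the job is handed in; nothing more can be done
None
```

The job is handed in at about 39 s: block square in the vise within about 1 mm of centre, setter upright on it about 2 mm off centre, long chuck, nut and short chuck in their cells, and cup, glue and tape untouched; my one slip was a stray out-and-back move in the air while holding the setter, which hit nothing.

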